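# Call the mechanic and point out the wrong chainring bolt

### The job

Call the mechanic by pressing the yellow call button fully down with the fingertips and letting it come up again. Then point out the one red bolt on the chainring, fingertips two or three centimetres above it and still for two seconds, and after that point in the same way just above the middle of the blue dish that holds the silver replacement bolts, and finish there, still pointing. Touch nothing but the call button, do not shift or lift its box, and pick nothing up.

Things in the scene. Friction and masses are not known exactly. Their poses are not given: they have to be found in the camera images.
- call_button (a joint): yellow round push button, 40 mm across, on the grey call box; it moves straight down. Value: how far it is pressed, 0 (up) to 0.006 m (fully down); it springs back up. Starting force about 1.5 N, fully down about 5 N
- button_top (a point): centre of the top face of the yellow button, 36 mm above the bench when it is up; z up; moves with the button
- caller: grey loose call box, 85 x 85 x 22 mm, 0.35 kg, with a black collar 54 mm across and 4 mm high around the yellow button in the middle of its top. Origin: centre of its underside, z up
- chainring: silver toothed ring, 162 mm across, on a black five-arm spider, lying flat and loose on a round black rubber stand 90 mm across and 30 mm high. Five bolt heads, 16 mm across, stand on it 55 mm from its centre and 65 mm apart: four silver, one red. All of it is below 46 mm above the bench. Origin: centre of its underside; z up; the red bolt lies on its +x axis
- red_bolt (a point): centre of the top of the red bolt head (16 mm across), 44 mm above the bench, the highest level of the chainring; z up
- bolt_dish: loose round blue dish with silver bolts like those of the chainring, 78 mm across the rim, 24 mm high. Origin: centre of its underside, z up
- bolt_dish_rim (a point): centre of the mouth of the dish of silver bolts, at the height of its rim, 24 mm above the bench; nothing stands above the rim; z up
- nut_dish: same blue dish (78 mm across, 24 mm high) with brass nuts; leave alone. Origin: centre of its underside
- washer_dish: same blue dish (78 mm across, 24 mm high) with thin black washers; leave alone. Origin: centre of its underside
- wrench: wrench lying flat on the bench beyond the chainring, about 180 mm long along its x; leave alone. Origin: under its middle
- pedal: black platform pedal lying flat, 102 x 92 mm, 22 mm high, with a steel axle stub out of its -y side; leave alone. Origin: centre of its underside
- grease_jar: jar with a white cap and a green label, 60 mm across, 60 mm high; leave alone. Origin: centre of its underside
- oil_bottle: small green bottle with a red cap and a blue label, 40 mm across, 100 mm high; leave alone. Origin: centre of its underside
- grip: black rubber handlebar grip lying flat, 125 mm long along its x, 36 mm across; leave alone. Origin: under its middle
Mind the look-alikes: they are no part of the job. Leave any orange or pink look-alike of the bolt_dish alone. What is shaped like the caller but orange is not meant.

How it is judged:
By the outcome, as a careful person would: the job done as asked, in the order asked, and still so for the second after the job is handed in, with the robot touching nothing.
It also fails if it takes over 42 s, if anything falls off the work surface, if the arm or the gripper's body presses on something with over 40 N, if the wrist force passes 120 N, or if a joint passes its speed limit or range.

### The arm

A 6-joint arm with a two-finger parallel gripper is mounted at the origin on the work surface. World frame = base frame: x ahead of the robot, y to its left, z up, the work surface at z = 0. Lengths are in m, angles in degrees, forces in N, time in s.
With the tool pointing down it reaches from about 0.4 to 0.825 m from the base axis. Payload 7 kg.
Tool frame: the origin (TCP) lies at the very end of the fingers, on their centre line; the grasp point (between the pads) lies hold_point_z behind it (hold_point_z is the distance from the TCP to the grasp point, in m); z points along the fingers, y is the direction in which the jaws open and shut (so a half turn about z gives the same grasp; the last joint's range is limited). The gripper opens to 88 mm and grips with 3 to 60 N. Pads are 19 mm wide; open, the fingers measure 130 mm over their backs; the gripper's body (78 mm by 193 mm) begins 47 mm behind the grasp point.
Start: joints at [-59.467, 20.546, 0.682, 0, -70.136, -16.507], TCP at [0.164, -0.655, 0.192] pointing down, gripper open.
Joint ranges: [-176.03, 176.03], [-82.01, 121.73], [-58.28, 71.71], [-173.87, 95.51], [-174.79, -0.11], [-173.66, 173.66]. Speed limits (degrees/s): [136.94, 136.94, 172.46, 180, 180, 180].

### API

Orientations are given as [roll, pitch, yaw] about the fixed x, y, z axes, in that order (R = Rz(yaw) Ry(pitch) Rx(roll)).
In Python, from plant import get_obs, snapshot, close_job, hold_point_z gives the robot as it stands. The module is installed in compiled form; this text tells all that it offers.
- The arm moves only by the tool jog_arm, never from a script. Its argument "commands" is a list of rows, each a list of 4 numbers: the shift along the world's x, y, z in mm, then the turn about the world's z in degrees. In form: [[x, y, z, turn], ...]. A call has exactly 10 rows; each row shifts and turns the commanded pose from where the row before left it; what a row does not reach is not made up. A row lasts 1/12 s, in which the tool goes at most 41.7 mm and 7.16 degrees, less where a joint would pass 70% of its speed; a pose out of reach is approached as far as the arm can. A call is refused whole if a number of a shift passes 41.7 or a number of a turn 7.16, either way. A call with a gripper value outside its range is refused whole. "fingers" is the finger opening in mm, from 0 to 87.6, set as the call begins (left out, the last holds). The fingers move at their own pace and stop on an object; the grip force is fixed at half the most. Time passes only in rows, so rows that do not move let the fingers close, or fill a call up. It gives the time, the measured TCP pose, the force and the opening at its end, in the units of the state.
- get_obs(): the state, without advancing time (a new reading comes with each control period).
- snapshot(name): name is "scene" or "side" or "wrist"; returns a dict with "image" (420x560x3 uint8, red, green, blue), "fov_y" (degrees; the focal length in pixels is half the picture's height over the tangent of half this angle, whatever the lens; pixels are square), "cx", "cy" (the principal point, pixels), "rvec" (rotation vector, rad) and "tvec" (3), from world to camera coordinates, as OpenCV has them; the wrist camera has in their place "mount" (4x4, takes a point from camera to tool coordinates, whose origin is the TCP and whose axes are the flange's). Camera axes: x right, y down, z forward; pixel columns grow to the right and rows downward; lengths in m; the calibration is good to about 2 mm. A picture is of the moment at which its call begins: read the wrist's pose just before it. There is no depth.
- close_job(): hands the job in, once; it reports no verdict.
The state is a dict: "clock": time; "joint_pos": joint angles; "qvel": joint speeds; "tau": joint torques, N m; "tool_pos": TCP position; "orientation": TCP orientation; "force": force on the tool from outside, world axes, zero at the start; "moment": the same for the moment, N m; "opening": finger opening in m.
Only numpy, scipy, OpenCV 4.12 (cv2) and the standard library are available. Lean on these libraries where they do the work, as an engineer would, in place of code of your own. Each camera call takes 0.05 s, during which the arm holds its last target.

## Working session

There is one attempt and no reset: what is moved stays moved. The work goes in short steps, Python scripts to look and compute and a tool call to move; the robot and the scene stay as the last step left them, time stands still between calls to the robot, and variables do not carry over. Pictures are saved under pics/ and viewed, and the job is handed in when it is done.

Besides the shell and the picture viewer there is one more tool, called by a JSON object that holds its "op" and its "data", one argument or row to a line. jog_arm: Moves the arm, as the interface text tells. Its arguments: {"type":"object","properties":{"commands":{"type":"array","items":{"type":"array","items":{"type":"number"}}},"fingers":{"type":"number"}},"required":["commands"]}

```bash
mkdir -p pics; cat > h.py <<'E'
import numpy as np, cv2, pickle
from plant import get_obs, snapshot, close_job, hold_point_z
def save(n,f):
    s=snapshot(n); cv2.imwrite(f'pics/{f}.png',cv2.cvtColor(s['image'],cv2.COLOR_RGB2BGR)); pickle.dump(s,open(f'pics/{f}.pkl','wb')); return s
def ray(s,u,v):
    f=s['image'].shape[0]/2/np.tan(np.radians(s['fov_y'])/2)
    d=np.array([(u-s['cx'])/f,(v-s['cy'])/f,1.])
    R=cv2.Rodrigues(np.array(s['rvec'],float))[0]
    return -R.T@np.array(s['tvec']).ravel(), R.T@d
def onz(s,u,v,z):
    o,d=ray(s,u,v); return o+d*(z-o[2])/d[2]
def proj(s,P):
    f=s['image'].shape[0]/2/np.tan(np.radians(s['fov_y'])/2)
    R=cv2.Rodrigues(np.array(s['rvec'],float))[0]
    p=R@np.array(P)+np.array(s['tvec']).ravel(); return np.array([f*p[0]/p[2]+s['cx'],f*p[1]/p[2]+s['cy']])
E
python3 - <<'E'
from h import *
print(get_obs(),hold_point_z if not callable(hold_point_z) else hold_point_z())
for n in('scene','side'):
    s=save(n,n+'0'); print({k:v for k,v in s.items() if k!='image'}, ray(s,280,210)[0])
s=save('wrist','wrist0'); print(s['mount'],s['fov_y'])
E
```

```text
{'clock': 0.0, 'joint_pos': array([-5.94674949e+01,  2.05924814e+01,  6.33966577e-01, -2.04005929e-02,
       -7.01365176e+01, -1.65057869e+01]), 'qvel': array([-0.0760382 ,  0.01318241,  0.0380196 , -0.05529883, -0.00690762,
        0.09196264]), 'tau': array([-7.30754782e-04, -5.82714629e+01,  2.93044639e+01,  6.99710861e+00,
        6.94994713e-03, -2.15672098e-04]), 'tool_pos': array([ 0.16342568, -0.65434899,  0.19091152]), 'orientation': array([ 1.79903435e+02, -8.61504735e-03, -1.65980222e+02]), 'force': array([-0.25680776,  0.17203107, -0.39405172]), 'moment': array([0.01000342, 0.01305941, 0.00431358]), 'opening': 0.08755687908576401} 0.0188
{'fov_y': 53.35086504226212, 'cx': 280.7107241748324, 'cy': 207.66392624870556, 'rvec': array([ 1.54271556,  1.92158629, -0.86398412]), 'tvec': array([ 0.13066932, -0.29327986,  1.6542605 ])} [1.43418157 0.17105067 0.86806119]
{'fov_y': 46.76355405449631, 'cx': 280.0654027809382, 'cy': 207.94504147503744, 'rvec': array([ 0.93111992, -2.58192014,  0.98405513]), 'tvec': array([0.42147436, 0.30657963, 1.10547362])} [0.01946455 0.66461408 1.02548179]
[[ 9.17691609e-04 -9.67190380e-01 -2.54051030e-01  6.89573572e-02]
 [ 9.99999399e-01  1.03994402e-03 -3.46909824e-04 -1.07040709e-03]
 [ 5.99726695e-04 -2.54050559e-01  9.67190754e-01 -1.92220701e-01]
 [ 0.00000000e+00  0.00000000e+00  0.00000000e+00  1.00000000e+00]] 58.929987581953114
```

View pics/scene0.png

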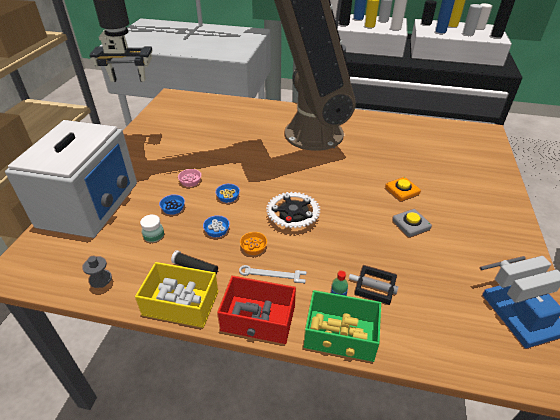

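View pics/side0.png

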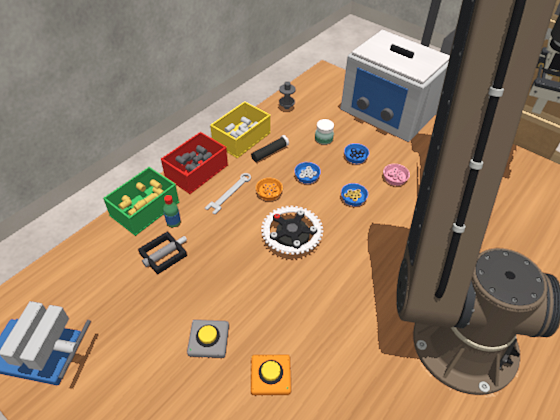

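View pics/wrist0.png

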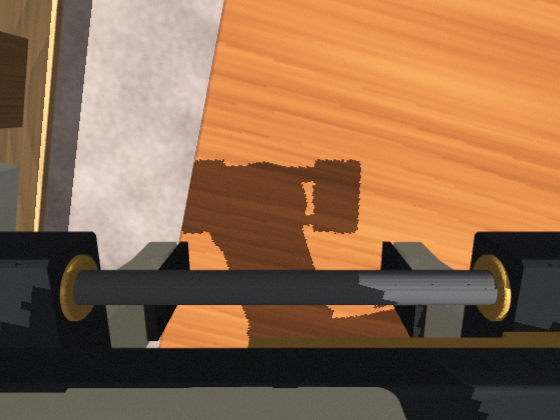

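In the scene view, the grey call box with its yellow button is at (412,220); the orange look-alike at (403,187) is not meant. The chainring is at (293,210), with its red bolt near (289,218). The blue dishes are at (216,226), (228,193) and (172,205), and there are pink and orange ones at (190,178) and (253,243). In the side view the grey box is at (207,336), the red bolt near (277,216) and the blue dishes at (307,173), (354,195) and (356,154). Next I'll measure these and check them in enlarged crops.

```bash
cat > m.py <<'E'
from h import *
S={n:pickle.load(open(f'pics/{n}0.pkl','rb')) for n in('scene','side')}
def blobs(s,lo,hi,box,mn=8):
    im=cv2.cvtColor(s['image'],cv2.COLOR_RGB2HSV); m=cv2.inRange(im,np.array(lo),np.array(hi))
    k=np.zeros_like(m); x0,y0,x1,y1=box; k[y0:y1,x0:x1]=m[y0:y1,x0:x1]
    n,l,st,c=cv2.connectedComponentsWithStats(k)
    return [(c[i].round(1),st[i].tolist()) for i in range(1,n) if st[i][4]>=mn]
bx={'scene':(150,150,450,260),'side':(180,130,420,400)}
for n,s in S.items():
    for nm,lo,hi,z in(('yellow',(22,150,120),(35,255,255),.036),('red',(0,170,80),(5,255,255),.044),('red2',(174,150,80),(180,255,255),.044),('blue',(100,150,60),(125,255,255),.02)):
        for c,st in blobs(s,lo,hi,bx[n]): print(n,nm,c,st,onz(s,*c,z).round(4))
rows=[]
for n,pts in(('scene',[(412,220),(291,212),(216,226)]),('side',[(207,336),(292,228),(307,173)])):
    rows.append(np.hstack([cv2.resize(S[n]['image'][v-32:v+32,u-32:u+32],(266,266),interpolation=cv2.INTER_CUBIC) for u,v in pts]))
cv2.imwrite('pics/crop1.png',cv2.cvtColor(np.vstack(rows),cv2.COLOR_RGB2BGR))
E
python3 m.py
```

```text
scene yellow [403.5 183.4] [398, 179, 13, 10, 94] [0.2989 0.3393 0.036 ]
scene yellow [229.1 192.3] [226, 191, 8, 4, 18] [ 0.4685 -0.1985  0.036 ]
scene yellow [224.5 194.4] [223, 192, 5, 5, 8] [ 0.4816 -0.2093  0.036 ]
scene yellow [412.8 217.4] [406, 212, 15, 11, 118] [0.4604 0.3655 0.036 ]
scene red [288.1 218.2] [286, 216, 5, 5, 19] [0.5539 0.0084 0.044 ]
scene blue [227.6 192.5] [217, 184, 22, 19, 197] [ 0.4519 -0.2099  0.02  ]
scene blue [171.9 203.9] [160, 195, 24, 19, 277] [ 0.5438 -0.361   0.02  ]
scene blue [215.9 226.2] [204, 216, 25, 21, 259] [ 0.6088 -0.1956  0.02  ]
side yellow [239.  140.1] [211, 130, 59, 28, 840] [ 0.8368 -0.1545  0.036 ]
side yellow [207.1 334. ] [198, 325, 19, 19, 270] [0.4501 0.3706 0.036 ]
side yellow [270.3 370.2] [261, 361, 20, 20, 306] [0.2899 0.3444 0.036 ]
side red [201.4 162. ] [180, 133, 47, 61, 1529] [ 0.848  -0.0048  0.044 ]
side red [189.1 161.9] [187, 160, 5, 4, 12] [0.8757 0.0182 0.044 ]
side red [276.5 216.1] [274, 214, 6, 5, 20] [0.5466 0.0141 0.044 ]
side red2 [226. 161.] [226, 157, 1, 9, 9] [ 0.796  -0.0543  0.044 ]
side blue [355.8 152.8] [345, 144, 24, 19, 301] [ 0.5359 -0.3563  0.02  ]
side blue [306.7 172. ] [295, 163, 25, 20, 241] [ 0.6004 -0.1913  0.02  ]
side blue [354.3 193.9] [342, 184, 25, 22, 270] [ 0.4431 -0.208   0.02  ]
```

View pics/crop1.png

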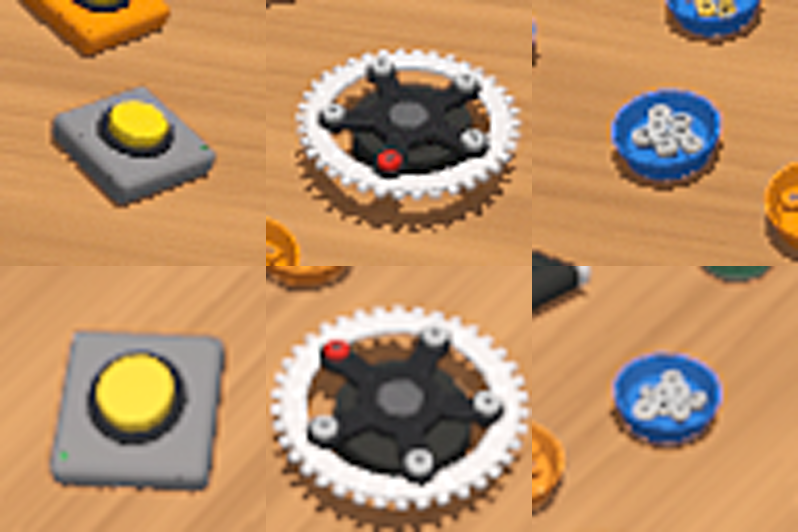

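The crops confirm the targets: a yellow button on the grey box, one red bolt, and a blue dish with silver bolts. Before moving I'll check where the oven stands relative to the path.

```bash
python3 - <<'E'
from m import *
print('oven')
for p in [(92,232),(135,186),(25,205)]: print(onz(S['scene'],*p,0).round(3))
for p in [(345,92),(412,132)]: print(onz(S['side'],*p,0).round(3))
def tri(a,b):
    o1,d1=ray(S['scene'],*a);o2,d2=ray(S['side'],*b)
    A=np.c_[d1,-d2];t=np.linalg.lstsq(A,o2-o1,rcond=None)[0]
    p,q=o1+t[0]*d1,o2+t[1]*d2; return ((p+q)/2).round(4),np.linalg.norm(p-q).round(4)
for a,b in[((412.8,217.4),(207.1,334)),((288.1,218.2),(276.5,216.1)),((215.9,226.2),(306.7,172))]: print(tri(a,b))
E
```

```text
scene yellow [403.5 183.4] [398, 179, 13, 10, 94] [0.2989 0.3393 0.036 ]
scene yellow [229.1 192.3] [226, 191, 8, 4, 18] [ 0.4685 -0.1985  0.036 ]
scene yellow [224.5 194.4] [223, 192, 5, 5, 8] [ 0.4816 -0.2093  0.036 ]
scene yellow [412.8 217.4] [406, 212, 15, 11, 118] [0.4604 0.3655 0.036 ]
scene red [288.1 218.2] [286, 216, 5, 5, 19] [0.5539 0.0084 0.044 ]
scene blue [227.6 192.5] [217, 184, 22, 19, 197] [ 0.4519 -0.2099  0.02  ]
scene blue [171.9 203.9] [160, 195, 24, 19, 277] [ 0.5438 -0.361   0.02  ]
scene blue [215.9 226.2] [204, 216, 25, 21, 259] [ 0.6088 -0.1956  0.02  ]
side yellow [239.  140.1] [211, 130, 59, 28, 840] [ 0.8368 -0.1545  0.036 ]
side yellow [207.1 334. ] [198, 325, 19, 19, 270] [0.4501 0.3706 0.036 ]
side yellow [270.3 370.2] [261, 361, 20, 20, 306] [0.2899 0.3444 0.036 ]
side red [201.4 162. ] [180, 133, 47, 61, 1529] [ 0.848  -0.0048  0.044 ]
side red [189.1 161.9] [187, 160, 5, 4, 12] [0.8757 0.0182 0.044 ]
side red [276.5 216.1] [274, 214, 6, 5, 20] [0.5466 0.0141 0.044 ]
side red2 [226. 161.] [226, 157, 1, 9, 9] [ 0.796  -0.0543  0.044 ]
side blue [355.8 152.8] [345, 144, 24, 19, 301] [ 0.5359 -0.3563  0.02  ]
side blue [306.7 172. ] [295, 163, 25, 20, 241] [ 0.6004 -0.1913  0.02  ]
side blue [354.3 193.9] [342, 184, 25, 22, 270] [ 0.4431 -0.208   0.02  ]
oven
[ 0.693 -0.551  0.   ]
[ 0.464 -0.53   0.   ]
[ 0.63  -0.821  0.   ]
[ 0.755 -0.623  0.   ]
[ 0.461 -0.582  0.   ]
(array([0.4528, 0.3678, 0.0292]), np.float64(0.0015))
(array([0.5494, 0.0088, 0.0388]), np.float64(0.0031))
(array([ 0.6038, -0.1972,  0.0143]), np.float64(0.0016))
```

{"op": "jog_arm", "data": {
  "commands": [
    [14,23,4,0],
    [14,23,4,0],
    [14,23,4,0],
    [14,23,4,0],
    [14,23,4,0],
    [14,23,4,0],
    [14,23,4,0],
    [14,23,4,0],
    [14,23,4,0],
    [14,23,4,0]
  ],
  "fingers": 0
}}

```text
clock: 0.98
tool_pos: [0.3039, -0.4235, 0.2319]
orientation: [180.0, -0.0, -166.0]
force: [0.5, 0.2, 1.2]
opening: 0.027
```

{"op": "jog_arm", "data": {
  "commands": [
    [17,28,0,0],
    [17,28,0,0],
    [17,28,0,0],
    [17,28,0,0],
    [17,28,0,0],
    [17,28,0,0],
    [17,28,0,0],
    [17,28,0,0],
    [17,28,0,0],
    [17,28,0,0]
  ]
}}

```text
clock: 1.82
tool_pos: [0.474, -0.1432, 0.2319]
orientation: [180.0, 0.0, -166.0]
force: [1.3, 0.3, -0.9]
opening: 0.0002
```

{"op": "jog_arm", "data": {
  "commands": [
    [0,28,0,0],
    [0,28,0,0],
    [0,28,0,0],
    [0,28,0,0],
    [0,28,0,0],
    [0,28,0,0],
    [0,28,0,0],
    [0,28,0,0],
    [0,28,0,0],
    [0,28,0,0]
  ]
}}

```text
clock: 2.65
tool_pos: [0.4732, 0.1365, 0.2319]
orientation: [180.0, 0.0, -166.0]
force: [0.8, -0.0, 1.0]
opening: 0.0004
```

{"op": "jog_arm", "data": {
  "commands": [
    [-2,25,-5,0],
    [-2,25,-5,0],
    [-2,25,-5,0],
    [-2,25,-5,0],
    [-2,25,-5,0],
    [-2,25,-5,0],
    [-2,25,-5,0],
    [-2,25,-5,0],
    [-3,30,-10,0],
    [0,0,0,0]
  ]
}}

```text
clock: 3.48
tool_pos: [0.4536, 0.3685, 0.1793]
orientation: [-179.9, -0.1, -165.9]
force: [0.7, -0.1, -1.9]
opening: 0.0007
```

```bash
cat >> h.py <<'E'
from scipy.spatial.transform import Rotation as Ro
def wonz(s,ob,u,v,z):
    f=s['image'].shape[0]/2/np.tan(np.radians(s['fov_y'])/2)
    T=np.eye(4);T[:3,:3]=Ro.from_euler('xyz',ob['orientation'],degrees=True).as_matrix();T[:3,3]=ob['tool_pos']
    M=T@np.array(s['mount']); d=M[:3,:3]@np.array([(u-s['cx'])/f,(v-s['cy'])/f,1]); o=M[:3,3]
    return o+d*(z-o[2])/d[2]
def wsave(f):
    ob=get_obs(); s=save('wrist',f); pickle.dump((s,ob),open(f'pics/{f}.pkl','wb')); return s,ob
E
python3 - <<'E'
from h import *
s,ob=wsave('w1'); print(ob['tool_pos'],ob['clock'],s['cx'],s['cy'])
im=cv2.cvtColor(s['image'],cv2.COLOR_RGB2HSV); m=cv2.inRange(im,np.array((22,150,120)),np.array((35,255,255)))
n,l,st,c=cv2.connectedComponentsWithStats(m)
for i in range(1,n):
    if st[i][4]>100: print(c[i],st[i],wonz(s,ob,*c[i],.036))
E
```

```text
[0.4535672  0.36847131 0.17931852] 3.4833 284.8037203235965 204.65520467144887
[300.57211538   5.29807692] [281   0  40  14 416] [0.30550586 0.34296096 0.036     ]
[278.5         35.18571429] [257   8  39  48 420] [0.33186645 0.33088389 0.036     ]
[284.04250871 180.57142857] [ 263  159   43   44 1435] [0.45023213 0.36550569 0.036     ]
```

View pics/w1.png

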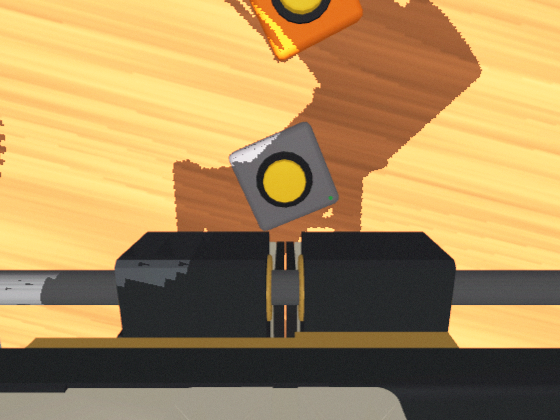

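The wrist view shows the yellow button at (284,180), which gives (0.450, 0.3655) and agrees with the two fixed cameras to about 3 mm. I'll descend to just above it.

{"op": "jog_arm", "data": {
  "commands": [
    [-2,-1,-15,0],
    [0,0,-15,0],
    [0,0,-15,0],
    [0,0,-15,0],
    [0,0,-15,0],
    [0,0,-15,0],
    [0,0,-15,0],
    [0,0,-15,0],
    [0,0,-10,0],
    [0,0,0,0]
  ]
}}

```text
clock: 4.37
tool_pos: [0.4517, 0.3624, 0.0499]
orientation: [-179.9, -0.2, -166.0]
force: [-1.0, 0.5, 0.1]
opening: 0.0004
```

```bash
python3 - <<'E'
from h import *
o=get_obs(); print(o['tool_pos'],o['force'])
s=save('side','s1'); t=save('scene','c1')
a=cv2.resize(s['image'][290:380,150:270],None,fx=3.3,fy=3.3);b=cv2.resize(t['image'][160:250,350:470],None,fx=3.3,fy=3.3)
cv2.imwrite('pics/crop2.png',cv2.cvtColor(np.hstack([a,b]),cv2.COLOR_RGB2BGR))
E
```

```text
[0.45173082 0.36242407 0.04990475] [-1.03314993  0.50811679  0.10292897]
```

View pics/crop2.png

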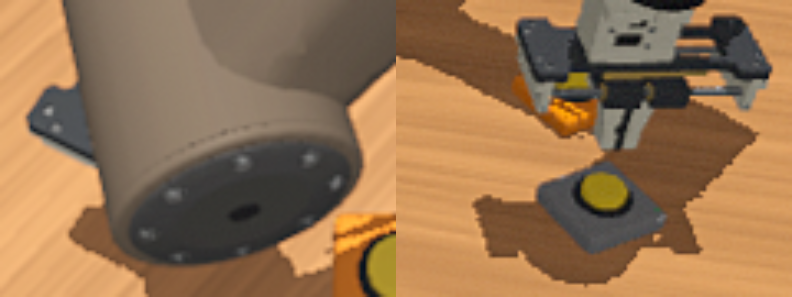

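The scene crop suggests the fingertips might be off to the far side of the button, so I'll project the TCP into that view to check.

```bash
python3 - <<'E'
from h import *
t=pickle.load(open('pics/c1.pkl','rb'))
for k in range(4):
    o=get_obs(); print(o['tool_pos'],o['force'],o['qvel'].round(2))
p=proj(t,o['tool_pos']);q=proj(t,[.453,.367,.036]);print(p,q)
im=cv2.resize(t['image'][160:250,350:470],None,fx=6,fy=6,interpolation=cv2.INTER_CUBIC)
for c,col in((p,(255,0,0)),(q,(0,0,255))): cv2.circle(im,tuple(int((x-y+.5)*6) for x,y in zip(c,(350,160))),3,col,-1)
cv2.imwrite('pics/crop3.png',cv2.cvtColor(im,cv2.COLOR_RGB2BGR))
E
```

```text
[0.45278469 0.36383058 0.05214003] [ 0.72827654 -0.73426974 -0.02826517] [ 0.22 -0.84  0.98  0.17 -0.16 -0.02]
[0.45278469 0.36383058 0.05214003] [ 0.72827654 -0.73426974 -0.02826517] [ 0.22 -0.84  0.98  0.17 -0.16 -0.02]
[0.45278469 0.36383058 0.05214003] [ 0.72827654 -0.73426974 -0.02826517] [ 0.22 -0.84  0.98  0.17 -0.16 -0.02]
[0.45278469 0.36383058 0.05214003] [ 0.72827654 -0.73426974 -0.02826517] [ 0.22 -0.84  0.98  0.17 -0.16 -0.02]
[413.33678338 211.56750853] [413.25343257 215.8308488 ]
```

View pics/crop3.png

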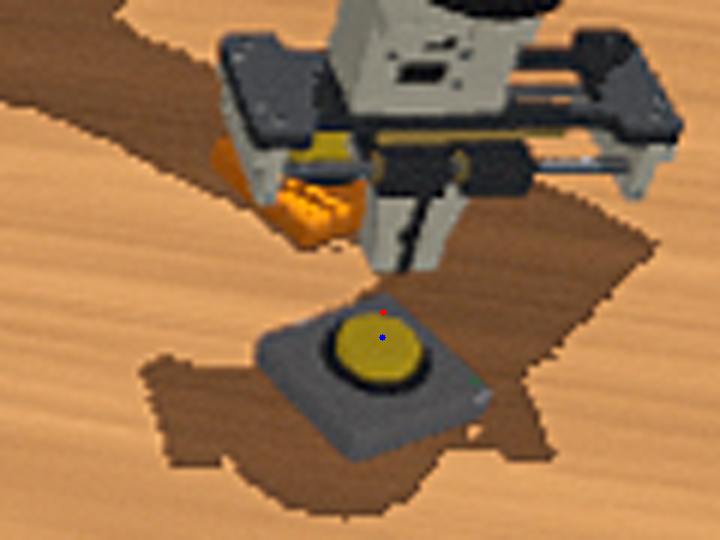

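```bash
python3 - <<'E'
from h import *
t=pickle.load(open('pics/scene0.pkl','rb'))
c=np.array([.164,-.655,.192]); R=Ro.from_euler('xyz',[180,0,-166],degrees=True).as_matrix()
im=cv2.resize(t['image'][0:110,70:170],None,fx=6,fy=6,interpolation=cv2.INTER_CUBIC)
for d in(-.0545,0,.0545):
    for e in (-.0095,.0095):
        p=proj(t,c+R@[e,d,0]); print(p); cv2.circle(im,tuple(int((x-y+.5)*6) for x,y in zip(p,(70,0))),3,(255,0,0),-1)
cv2.imwrite('pics/crop4.png',cv2.cvtColor(im,cv2.COLOR_RGB2BGR))
t=pickle.load(open('pics/c1.pkl','rb'));c=np.array([.453,.364,.052])
s=pickle.load(open('pics/w1.pkl','rb'))[0];M=np.linalg.inv(s['mount']);f=210/np.tan(np.radians(s['fov_y'])/2)
for z in(0,-.02):
  p=M@[0,0,z,1];print('tcp in wrist',p,f*p[0]/p[2]+s['cx'],f*p[1]/p[2]+s['cy'])
for z in (0,-.02): print(proj(t,c+R@[-.0095,0,z]))
E
```

```text
[114.36493882  90.33247894]
[115.77630807  87.98444933]
[129.70120612  90.24279614]
[130.96659665  87.89797746]
[145.00630901  90.15329557]
[146.12630812  87.81167965]
tcp in wrist [0.00111958 0.01786383 0.20342906 1.        ] 286.8494039872388 237.2958153264986
tcp in wrist [0.00110759 0.02294487 0.18408525 1.        ] 287.0401627605975 250.98529614487163
[414.25978774 213.82086083]
[415.77008125 208.68963032]
```

View pics/crop4.png

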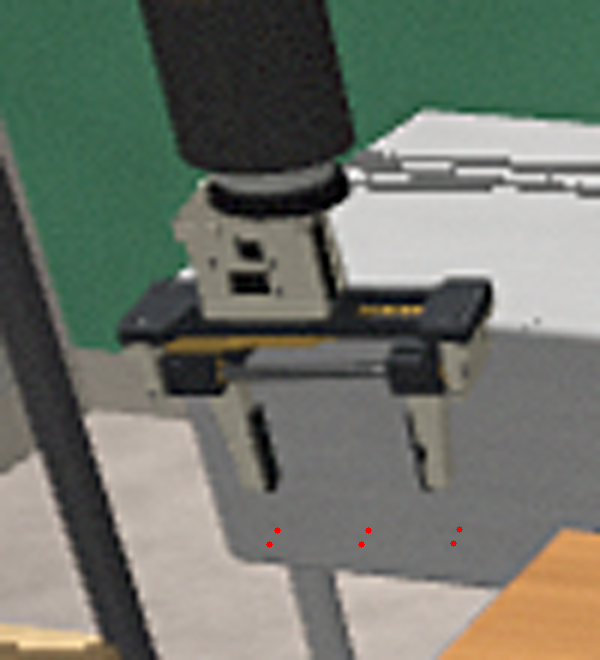

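```bash
python3 - <<'E'
from h import *
a=pickle.load(open('pics/scene0.pkl','rb'));b=pickle.load(open('pics/side0.pkl','rb'))
for z in(0,.05): print('base',proj(a,[0,0,z]),proj(b,[0,0,z]))
A=cv2.resize(a['image'][255:305,310:370],None,fx=6,fy=6,interpolation=cv2.INTER_CUBIC)
B=cv2.resize(b['image'][185:235,145:205],None,fx=6,fy=6,interpolation=cv2.INTER_CUBIC)
C=cv2.resize(a['image'][85:155,265:365],None,fx=3.6,fy=3.6);D=cv2.resize(b['image'][300:400,400:560],None,fx=2.52,fy=2.52)[:,:360]
D=cv2.resize(b['image'][290:400,410:560],(360,252))
cv2.imwrite('pics/crop5.png',cv2.cvtColor(np.vstack([np.hstack([A,B]),np.hstack([C,D])]),cv2.COLOR_RGB2BGR))
s,ob=pickle.load(open('pics/w1.pkl','rb'))
cv2.imwrite('pics/crop6.png',cv2.cvtColor(cv2.resize(s['image'][110:245,215:350],(600,600),interpolation=cv2.INTER_CUBIC),cv2.COLOR_RGB2BGR))
E
```

```text
base [313.72717151 133.56038669] [465.24599556 342.64504635]
base [314.50228526 122.35746056] [472.0760598  332.32796317]
```

View pics/crop5.png

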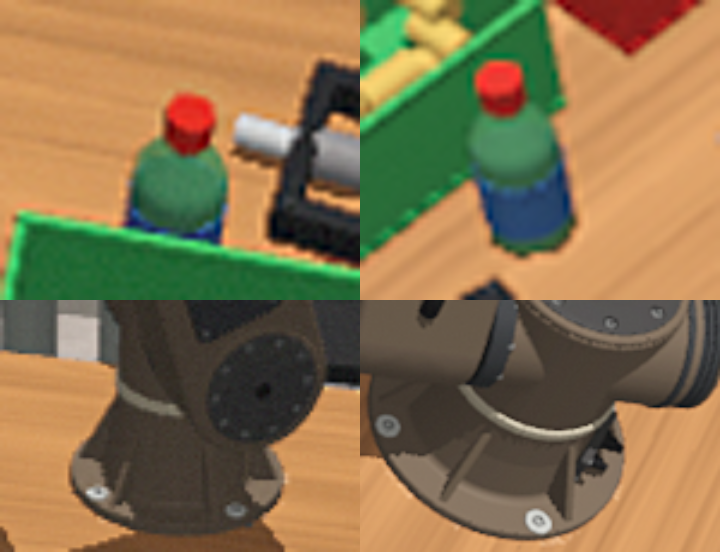

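View pics/crop6.png

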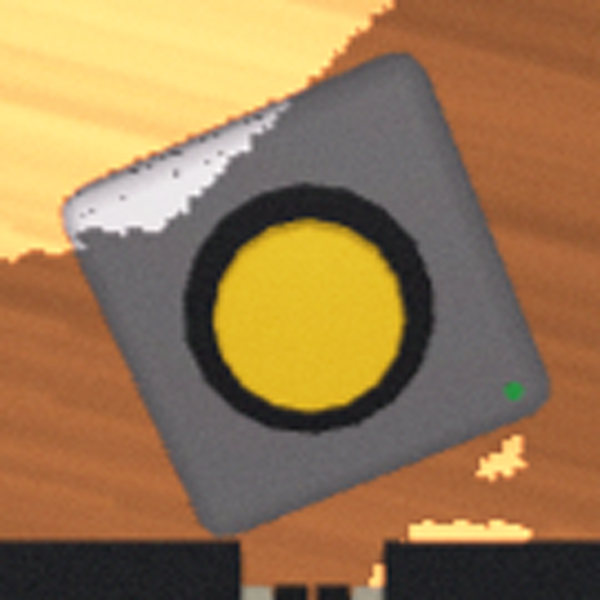

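The cameras agree with each other and with the robot base. The base, and the button's apparent size in the wrist view, project as expected. But in both the scene and wrist views the visible fingertips end about 25 mm short of the reported TCP. I'll go down gently and let contact decide the real tip height.

{"op": "jog_arm", "data": {
  "commands": [
    [0,2,-2,0],
    [0,0,-2,0],
    [0,0,-2,0],
    [0,0,-2,0],
    [0,0,-2,0],
    [0,0,-2,0],
    [0,0,-1,0],
    [0,0,-1,0],
    [0,0,-1,0],
    [0,0,0,0]
  ]
}}

```text
clock: 5.3
tool_pos: [0.4525, 0.3661, 0.0366]
orientation: [-180.0, -0.0, -166.0]
force: [0.1, 0.0, 0.0]
opening: 0.0008
```

```bash
python3 - <<'E'
from h import *
for k in range(2):
    t=save('scene','c2'); o=get_obs(); print(o['tool_pos'],o['force'],o['clock'])
im=cv2.resize(t['image'][160:250,350:470],None,fx=6,fy=6,interpolation=cv2.INTER_CUBIC)
cv2.imwrite('pics/crop7.png',cv2.cvtColor(im,cv2.COLOR_RGB2BGR))
E
```

```text
[0.4525409  0.36608689 0.03675109] [-0.63395513 -0.93673564 -0.27310313] 5.35
[0.45257515 0.36611638 0.03682797] [ 0.03253764  0.24702308 -0.4473422 ] 5.4
```

View pics/crop7.png

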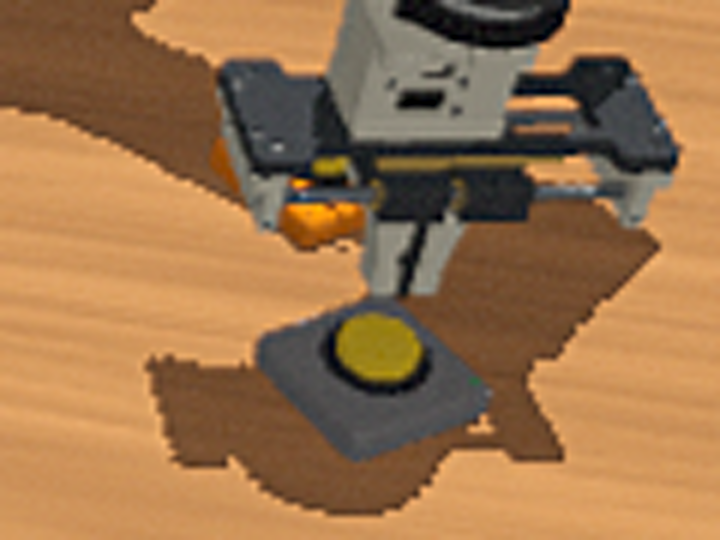

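Force is still zero. The visible tip remains about 30 mm above the reported TCP. I'll continue down slowly.

{"op": "jog_arm", "data": {
  "commands": [
    [0,0,-1,0],
    [0,0,-1,0],
    [0,0,-1,0],
    [0,0,-1,0],
    [0,0,0,0],
    [0,0,0,0],
    [0,0,0,0],
    [0,0,0,0],
    [0,0,0,0],
    [0,0,0,0]
  ]
}}

```text
clock: 6.23
tool_pos: [0.4526, 0.3662, 0.0329]
orientation: [180.0, 0.0, -166.0]
force: [0.4, -0.1, -0.1]
opening: 0.0003
```

{"op": "jog_arm", "data": {
  "commands": [
    [0,0,-1,0],
    [0,0,-1,0],
    [0,0,-1,0],
    [0,0,-1,0],
    [0,0,-1,0],
    [0,0,-1,0],
    [0,0,0,0],
    [0,0,0,0],
    [0,0,0,0],
    [0,0,0,0]
  ]
}}

```text
clock: 7.07
tool_pos: [0.4526, 0.3662, 0.0269]
orientation: [180.0, 0.0, -166.0]
force: [0.8, -0.1, -0.2]
opening: 0.0005
```

```bash
python3 - <<'E'
from h import *
for k in range(3):
    t=save('scene','c3'); o=get_obs(); print(o['tool_pos'],o['force'],o['clock'])
im=cv2.resize(t['image'][160:250,350:470],None,fx=6,fy=6,interpolation=cv2.INTER_CUBIC)
s,ob=wsave('w3')
cv2.imwrite('pics/crop8.png',cv2.cvtColor(im,cv2.COLOR_RGB2BGR))
E
```

```text
[0.45259256 0.36618657 0.02692257] [-0.83988727 -1.36285591  0.54430204] 7.1167
[0.45258047 0.3661828  0.02692998] [ 0.20534699 -0.63733739  0.42733628] 7.1667
[0.45257214 0.36615601 0.0269133 ] [-0.17347868 -1.00883062  0.05119571] 7.2167
```

View pics/crop8.png

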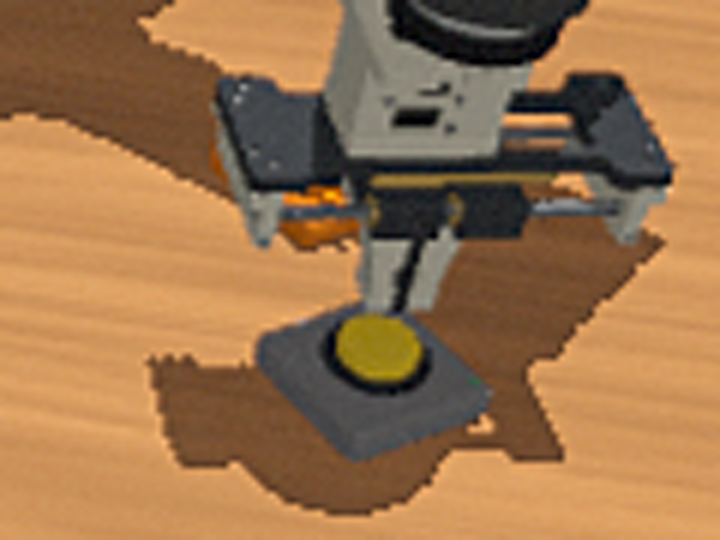

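View pics/w3.png

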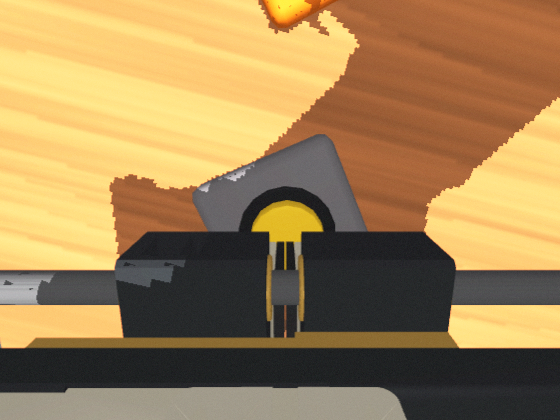

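```bash
python3 - <<'E'
from h import *
s,ob=pickle.load(open('pics/w3.pkl','rb'))
im=cv2.cvtColor(s['image'],cv2.COLOR_RGB2HSV); m=cv2.inRange(im,np.array((22,150,100)),np.array((35,255,255))); m[:195]=0
pts=[]
for u in range(250,325):
    r=np.where(m[195:230,u])[0]
    if len(r): pts.append((u,195+r[0]))
P=np.array(pts,float);A=np.c_[2*P,np.ones(len(P))];x=np.linalg.lstsq(A,(P**2).sum(1),rcond=None)[0]
r=np.sqrt(x[2]+x[0]**2+x[1]**2);print('centre',x[:2],'r',r,wonz(s,ob,x[0],x[1],.036))
for z in(0,-.03,-.04):
  M=np.linalg.inv(s['mount']);p=M@[0,0,z,1];f=371.6;print(z,f*p[0]/p[2]+s['cx'],f*p[1]/p[2]+s['cy'])
cv2.imwrite('pics/crop9.png',cv2.cvtColor(cv2.resize(s['image'][190:350,220:350],(650,800),interpolation=cv2.INTER_CUBIC)[:600],cv2.COLOR_RGB2BGR))
E
```

```text
centre [286.78753271 237.41049328] r 36.976124532558956 [0.44949241 0.36529923 0.036     ]
0 286.8519481365334 237.28410143146704
-0.03 287.15437908608317 258.95030096206335
-0.04 287.2788632366776 267.86836457026936
```

View pics/crop9.png

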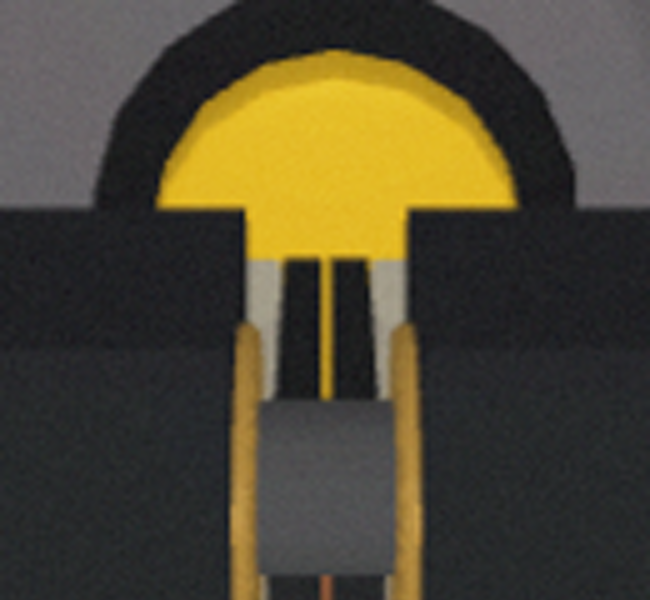

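The button is centred under the tool axis to about 2 mm in the wrist view (fit centre (287,237)). There is still no contact, so I'll continue down gently.

{"op": "jog_arm", "data": {
  "commands": [
    [0,0,-2,0],
    [0,0,-1,0],
    [0,0,-1,0],
    [0,0,-1,0],
    [0,0,-1,0],
    [0,0,-1,0],
    [0,0,-1,0],
    [0,0,-1,0],
    [0,0,-1,0],
    [0,0,0,0]
  ]
}}

```text
clock: 8.1
tool_pos: [0.4525, 0.366, 0.0166]
orientation: [-180.0, -0.0, -166.0]
force: [-0.1, -0.3, 0.3]
opening: 0.0004
```

{"op": "jog_arm", "data": {
  "commands": [
    [0,0,-1,0],
    [0,0,-1,0],
    [0,0,-1,0],
    [0,0,-1,0],
    [0,0,-1,0],
    [0,0,0,0],
    [0,0,0,0],
    [0,0,0,0],
    [0,0,0,0],
    [0,0,0,0]
  ]
}}

```text
clock: 8.93
tool_pos: [0.4526, 0.3662, 0.0119]
orientation: [180.0, 0.0, -166.0]
force: [-0.8, 0.2, 0.1]
opening: 0.0002
```

```bash
python3 - <<'E'
from h import *
for k in range(3):
    t=save('scene','c4'); o=get_obs(); print(o['tool_pos'],o['force'],o['clock'])
im=cv2.resize(t['image'][160:250,350:470],None,fx=6,fy=6,interpolation=cv2.INTER_CUBIC)
cv2.imwrite('pics/crop10.png',cv2.cvtColor(im,cv2.COLOR_RGB2BGR))
E
```

```text
[0.45259512 0.36614943 0.0119174 ] [ 1.27272388 -0.54166024  0.18290415] 8.9833
[0.45258463 0.36616941 0.01190541] [ 0.14653966 -0.31351042 -0.04203404] 9.0333
[0.45257136 0.36615709 0.01189996] [-0.89218083  0.07747268 -0.08812267] 9.0833
```

View pics/crop10.png

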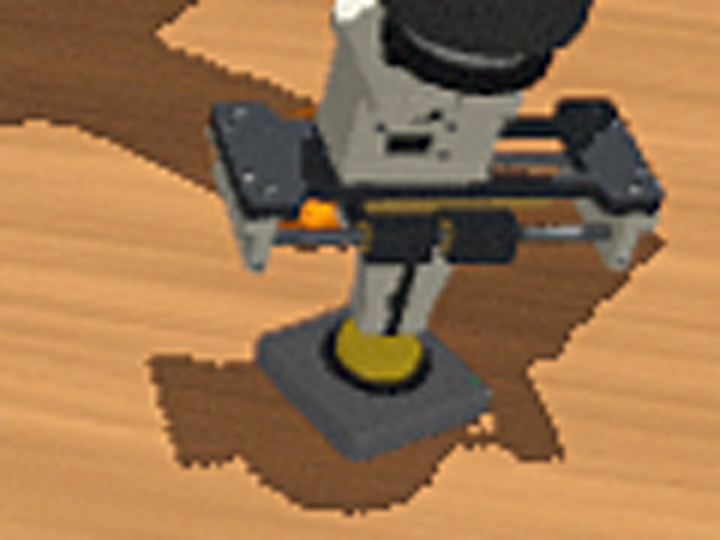

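{"op": "jog_arm", "data": {
  "commands": [
    [0,0,-1,0],
    [0,0,-1,0],
    [0,0,-1,0],
    [0,0,-1,0],
    [0,0,-1,0],
    [0,0,-1,0],
    [0,0,0,0],
    [0,0,0,0],
    [0,0,0,0],
    [0,0,0,0]
  ]
}}

```text
clock: 9.92
tool_pos: [0.4526, 0.3662, 0.0059]
orientation: [180.0, 0.0, -166.0]
force: [-0.6, -0.1, -0.3]
opening: 0.0002
```

{"op": "jog_arm", "data": {
  "commands": [
    [0,0,-1,0],
    [0,0,-1,0],
    [0,0,0,0],
    [0,0,0,0],
    [0,0,0,0],
    [0,0,0,0],
    [0,0,0,0],
    [0,0,0,0],
    [0,0,0,0],
    [0,0,0,0]
  ]
}}

```text
clock: 10.75
tool_pos: [0.4526, 0.3661, 0.0039]
orientation: [180.0, 0.0, -166.0]
force: [-0.9, 0.1, -1.3]
opening: 0.0008
```

```bash
python3 - <<'E'
from h import *
F=[]
for k in range(4):
    t=save('scene','c5'); o=get_obs(); F.append(o['force'])
print(o['tool_pos'],np.mean(F,0),o['clock'])
im=cv2.resize(t['image'][160:250,350:470],None,fx=6,fy=6,interpolation=cv2.INTER_CUBIC)
cv2.imwrite('pics/crop11.png',cv2.cvtColor(im,cv2.COLOR_RGB2BGR))
E
```

```text
[0.45255482 0.36611066 0.00384979] [ 0.12652601 -0.14074393 -0.08223598] 10.95
```

View pics/crop11.png

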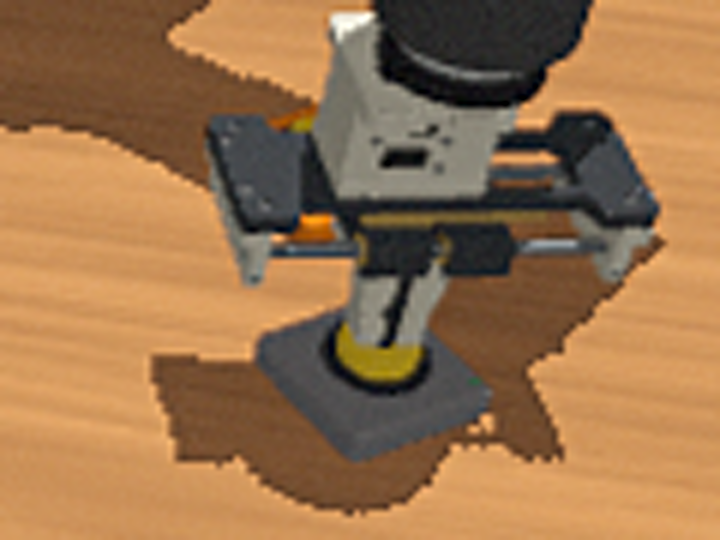

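{"op": "jog_arm", "data": {
  "commands": [
    [0,0,-1,0],
    [0,0,-1,0],
    [0,0,-1,0],
    [0,0,-1,0],
    [0,0,0,0],
    [0,0,0,0],
    [0,0,0,0],
    [0,0,0,0],
    [0,0,0,0],
    [0,0,0,0]
  ]
}}

```text
clock: 11.78
tool_pos: [0.4526, 0.3662, -0.0001]
orientation: [180.0, 0.0, -166.0]
force: [0.1, -0.4, 2.0]
opening: 0.0003
```

{"op": "jog_arm", "data": {
  "commands": [
    [0,0,-1,0],
    [0,0,-1,0],
    [0,0,-1,0],
    [0,0,0,0],
    [0,0,0,0],
    [0,0,0,0],
    [0,0,0,0],
    [0,0,0,0],
    [0,0,0,0],
    [0,0,0,0]
  ]
}}

```text
clock: 12.62
tool_pos: [0.4526, 0.3662, -0.0031]
orientation: [180.0, 0.0, -166.0]
force: [-0.9, 0.1, 3.5]
opening: 0.0004
```

```bash
python3 - <<'E'
from h import *
F=[]
for k in range(4):
    t=save('scene','c6'); o=get_obs(); F.append(o['force'])
print(o['tool_pos'],np.mean(F,0),o['clock'])
im=cv2.resize(t['image'][160:250,350:470],None,fx=6,fy=6,interpolation=cv2.INTER_CUBIC)
cv2.imwrite('pics/crop12.png',cv2.cvtColor(im,cv2.COLOR_RGB2BGR))
E
```

```text
[ 0.45260594  0.36617944 -0.00311169] [-1.02693021 -0.25804547  4.56194008] 12.8167
```

View pics/crop12.png

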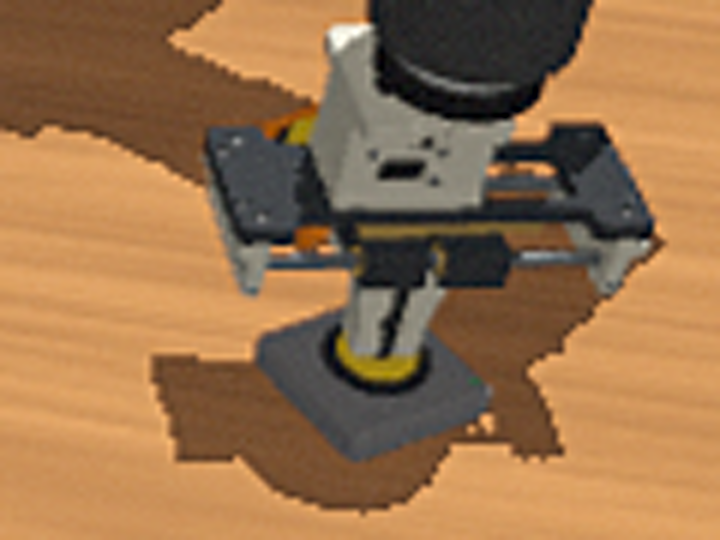

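Contact confirmed: about 4.5 N with the reported z at -3 mm. So the tips really end about 34–35 mm above the reported TCP. I'll press on until the force goes past the 5 N bottoming value.

{"op": "jog_arm", "data": {
  "commands": [
    [0,0,-0.5,0],
    [0,0,-0.5,0],
    [0,0,-0.5,0],
    [0,0,-0.5,0],
    [0,0,0,0],
    [0,0,0,0],
    [0,0,0,0],
    [0,0,0,0],
    [0,0,0,0],
    [0,0,0,0]
  ]
}}

```text
clock: 13.65
tool_pos: [0.4527, 0.3662, -0.0045]
orientation: [180.0, 0.0, -166.0]
force: [-3.2, -1.0, 10.6]
opening: 0.0004
```

Bottomed: 10.6 N, and the reading stopped at z = -4.5 mm. That puts the true fingertip height at reported z + 34.5 mm. Releasing straight up now.

{"op": "jog_arm", "data": {
  "commands": [
    [0,0,1,0],
    [0,0,2,0],
    [0,0,3,0],
    [0,0,4,0],
    [0,0,10,0],
    [0,0,20,0],
    [0,0,20,0],
    [0,0,20,0],
    [0,0,20,0],
    [0,0,0,0]
  ]
}}

```text
clock: 14.48
tool_pos: [0.4542, 0.3679, 0.0996]
orientation: [179.8, 0.3, -165.9]
force: [-0.1, 0.3, -0.3]
opening: 0.0006
```

```bash
python3 - <<'E'
from h import *
t=save('scene','c7');o=get_obs();print(o['tool_pos'],o['force'],o['clock'])
t0=pickle.load(open('pics/scene0.pkl','rb'))
f=lambda t:cv2.resize(t['image'][170:250,370:450],(390,390),interpolation=cv2.INTER_CUBIC)
cv2.imwrite('pics/crop13.png',cv2.cvtColor(np.hstack([f(t0),f(t)]),cv2.COLOR_RGB2BGR))
s,ob=wsave('w7')
E
```

```text
[0.45348082 0.36729975 0.09767269] [-0.00855773 -0.72319099 -0.19124517] 14.5333
```

View pics/crop13.png

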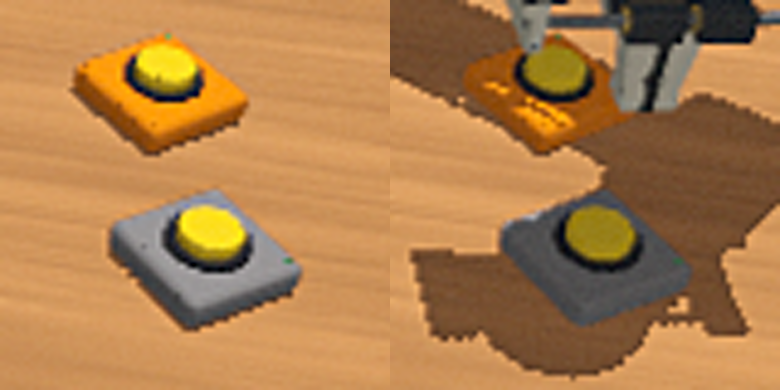

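View pics/w7.png

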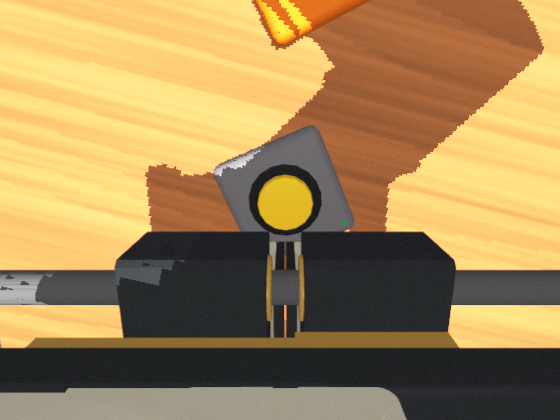

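The box looks unmoved and the button is back up. Now to the red bolt, staying high.

{"op": "jog_arm", "data": {
  "commands": [
    [7,-27,0,0],
    [7,-27,0,0],
    [7,-27,0,0],
    [7,-27,0,0],
    [7,-27,0,0],
    [7,-27,0,0],
    [7,-27,0,0],
    [7,-27,0,0],
    [7,-27,0,0],
    [7,-27,0,0]
  ]
}}

```text
clock: 15.42
tool_pos: [0.5219, 0.0945, 0.094]
orientation: [-180.0, -0.1, -166.0]
force: [0.7, 1.1, 0.2]
opening: -0.0
```

{"op": "jog_arm", "data": {
  "commands": [
    [6,-22,0,0],
    [7,-22,0,0],
    [7,-22,0,0],
    [6,-19,0,0],
    [0,0,0,0],
    [0,0,0,0],
    [0,0,0,0],
    [0,0,0,0],
    [0,0,0,0],
    [0,0,0,0]
  ]
}}

```text
clock: 16.25
tool_pos: [0.5484, 0.0118, 0.0948]
orientation: [180.0, -0.0, -165.9]
force: [0.5, -0.5, -1.2]
opening: 0.0003
```

```bash
python3 - <<'E'
from h import *
s,ob=wsave('w8'); print(ob['tool_pos'],ob['clock'])
im=cv2.cvtColor(s['image'],cv2.COLOR_RGB2HSV); m=cv2.inRange(im,np.array((0,150,80)),np.array((5,255,255)))|cv2.inRange(im,np.array((174,150,80)),np.array((180,255,255)))
n,l,st,c=cv2.connectedComponentsWithStats(m)
for i in range(1,n):
    if st[i][4]>30: print(c[i],st[i],wonz(s,ob,*c[i],.044))
t=save('scene','c8')
E
```

```text
[0.54840765 0.01181616 0.094846  ] 16.25
[279.62126246 209.95348837] [269 200  22  21 301] [0.54819189 0.00695088 0.044     ]
```

View pics/w8.png

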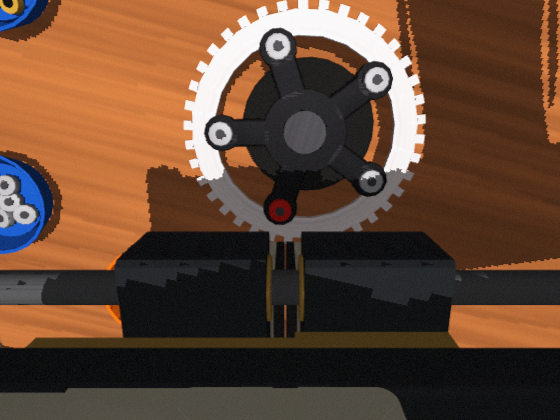

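View pics/c8.png

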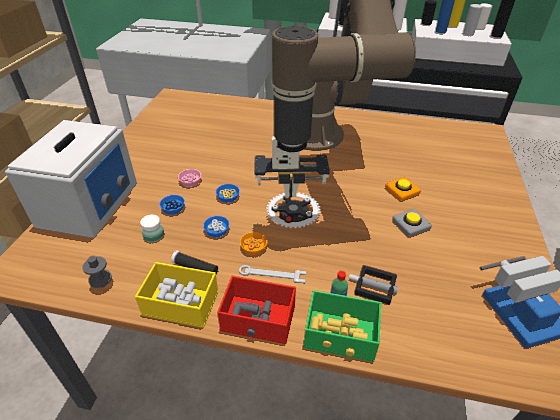

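The wrist view shows the red bolt at (280,210), which gives (0.548, 0.007). The fixed cameras give (0.549, 0.010), in reasonable agreement. I'm descending so the true tip sits at z = 0.069 (reported 0.0345), 25 mm above the bolt.

{"op": "jog_arm", "data": {
  "commands": [
    [0,-2,-8,0],
    [0,-2,-8,0],
    [0,0,-8,0],
    [0,0,-8,0],
    [0,0,-8,0],
    [0,0,-8,0],
    [0,0,-6,0],
    [0,0,-4,0],
    [0,0,-2,0],
    [0,0,0,0]
  ]
}}

```text
clock: 17.18
tool_pos: [0.5484, 0.0071, 0.0344]
orientation: [-180.0, -0.0, -166.0]
force: [-0.0, -0.3, 0.3]
opening: 0.0005
```

```bash
python3 - <<'E'
from h import *
t=save('scene','c9');o=get_obs();print(o['tool_pos'],o['force'],o['clock'])
s,ob=wsave('w9')
a=cv2.resize(t['image'][150:240,240:340],(440,396),interpolation=cv2.INTER_CUBIC)
b=cv2.resize(s['image'][190:280,245:325],(352,396),interpolation=cv2.INTER_CUBIC)
cv2.imwrite('pics/crop14.png',cv2.cvtColor(np.hstack([a,b]),cv2.COLOR_RGB2BGR))
R=Ro.from_euler('xyz',[180,0,-166],degrees=True).as_matrix()
tip=o['tool_pos']+[0,0,.0345]
print('tip near edge',proj(t,tip+R@[-.0095,0,0]),'bolt',proj(t,[.548,.008,.044]))
E
```

```text
[0.54861595 0.00711928 0.03479284] [-0.55326606  0.50648756  0.34275149] 17.2333
tip near edge [288.34952303 212.67185912] bolt [288.36987723 216.85481733]
```

View pics/crop14.png

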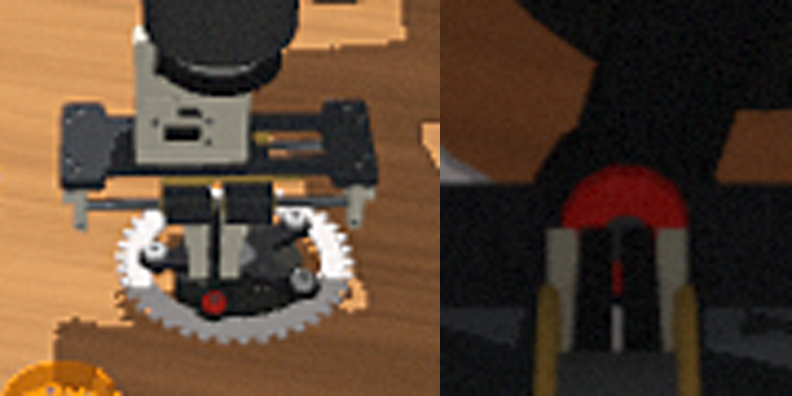

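The tip projects where it appears in the scene view (row about 213), and in the wrist view the bolt centre lies on the finger axis within about 1 mm. Holding still for over 2 s.

{"op": "jog_arm", "data": {
  "commands": [
    [0,0,0,0],
    [0,0,0,0],
    [0,0,0,0],
    [0,0,0,0],
    [0,0,0,0],
    [0,0,0,0],
    [0,0,0,0],
    [0,0,0,0],
    [0,0,0,0],
    [0,0,0,0]
  ]
}}

```text
clock: 18.12
tool_pos: [0.5486, 0.0071, 0.0348]
orientation: [180.0, -0.0, -166.0]
force: [-0.5, 0.2, -0.1]
opening: 0.0006
```

{"op": "jog_arm", "data": {
  "commands": [
    [0,0,0,0],
    [0,0,0,0],
    [0,0,0,0],
    [0,0,0,0],
    [0,0,0,0],
    [0,0,0,0],
    [0,0,0,0],
    [0,0,0,0],
    [0,0,0,0],
    [0,0,0,0]
  ]
}}

```text
clock: 18.95
tool_pos: [0.5486, 0.0072, 0.0349]
orientation: [-180.0, 0.0, -166.0]
force: [0.2, -0.4, -0.7]
opening: 0.0006
```

{"op": "jog_arm", "data": {
  "commands": [
    [0,0,0,0],
    [0,0,0,0],
    [0,0,0,0],
    [0,0,0,0],
    [0,0,0,0],
    [0,0,0,0],
    [0,0,0,0],
    [0,0,0,0],
    [0,0,0,0],
    [0,0,0,0]
  ]
}}

```text
clock: 19.78
tool_pos: [0.5486, 0.0072, 0.0349]
orientation: [-180.0, 0.0, -166.0]
force: [0.1, -1.1, -0.1]
opening: 0.0006
```

{"op": "jog_arm", "data": {
  "commands": [
    [0,0,8,0],
    [0,0,12,0],
    [0,0,12,0],
    [0,0,12,0],
    [0,0,12,0],
    [0,0,4,0],
    [5,-20,0,0],
    [5,-20,0,0],
    [5,-20,0,0],
    [5,-20,0,0]
  ]
}}

```text
clock: 20.62
tool_pos: [0.5686, -0.0735, 0.095]
orientation: [180.0, 0.0, -165.9]
force: [0.5, 0.2, 0.2]
opening: 0.0003
```

{"op": "jog_arm", "data": {
  "commands": [
    [6,-20,0,0],
    [6,-20,0,0],
    [6,-20,0,0],
    [6,-20,0,0],
    [6,-20,0,0],
    [5,-21,0,0],
    [0,0,0,0],
    [0,0,0,0],
    [0,0,0,0],
    [0,0,0,0]
  ]
}}

```text
clock: 21.45
tool_pos: [0.6034, -0.1932, 0.0949]
orientation: [180.0, -0.0, -165.9]
force: [-0.1, 1.0, 1.0]
opening: 0.0006
```

```bash
python3 - <<'E'
from h import *
s,ob=wsave('w10'); print(ob['tool_pos'],ob['clock'])
im=cv2.cvtColor(s['image'],cv2.COLOR_RGB2HSV); m=cv2.inRange(im,np.array((100,150,40)),np.array((125,255,255)))
n,l,st,c=cv2.connectedComponentsWithStats(m)
for i in range(1,n):
    if st[i][4]>300: print(c[i],st[i],wonz(s,ob,*c[i],.024))
M=np.linalg.inv(s['mount'])
E
```

```text
[ 0.6033576  -0.19323083  0.09486102] 21.45
[58.12055928 52.28063918] [   2    0  120  110 7009] [ 0.53932337 -0.3649656   0.024     ]
[315.8481203  11.8406015] [ 268    0   95   26 1330] [ 0.47437651 -0.20621211  0.024     ]
[280.02550232 195.01700155] [ 228  148  105  101 5176] [ 0.5975921  -0.19944814  0.024     ]
```

View pics/w10.png

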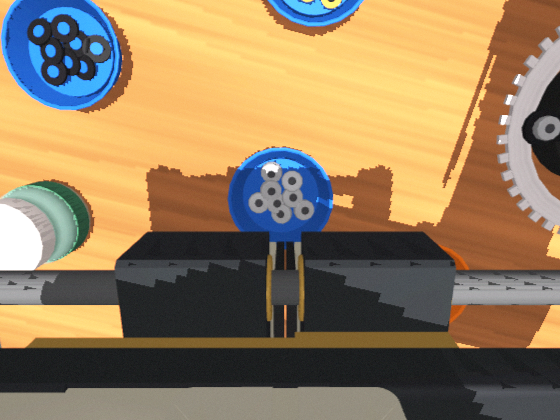

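The wrist view shows the blue dish with silver bolts, rim centre about (280,200), which gives (0.601, -0.198). The washers are at (60,52) and the brass nuts at (315,10). I'm centring and descending so the true tip sits at z = 0.049 (reported 0.0145), 25 mm above the rim.

{"op": "jog_arm", "data": {
  "commands": [
    [-1,-2,-10,0],
    [-1,-3,-10,0],
    [0,0,-10,0],
    [0,0,-10,0],
    [0,0,-10,0],
    [0,0,-10,0],
    [0,0,-10,0],
    [0,0,-6,0],
    [0,0,-4,0],
    [0,0,0,0]
  ]
}}

```text
clock: 22.33
tool_pos: [0.601, -0.1988, 0.0137]
orientation: [180.0, -0.1, -166.0]
force: [0.5, -0.3, 0.9]
opening: 0.0006
```

{"op": "jog_arm", "data": {
  "commands": [
    [0,0,0,0],
    [0,0,0,0],
    [0,0,0,0],
    [0,0,0,0],
    [0,0,0,0],
    [0,0,0,0],
    [0,0,0,0],
    [0,0,0,0],
    [0,0,0,0],
    [0,0,0,0]
  ]
}}

```text
clock: 23.17
tool_pos: [0.6015, -0.1989, 0.0148]
orientation: [180.0, -0.0, -166.0]
force: [-0.1, -0.2, 0.1]
opening: 0.001
```

```bash
python3 - <<'E'
from h import *
t=save('scene','c11');d=save('side','s11');o=get_obs();print(o['tool_pos'],o['force'],o['clock'])
s,ob=wsave('w11')
R=Ro.from_euler('xyz',[180,0,-166],degrees=True).as_matrix()
tip=o['tool_pos']+[0,0,.0345]
print(proj(t,tip+R@[-.0095,0,0]),proj(d,tip),'dish',proj(t,[.602,-.198,.024]),proj(d,[.602,-.198,.024]))
a=cv2.resize(t['image'][165:255,170:260],(390,390),interpolation=cv2.INTER_CUBIC)
b=cv2.resize(d['image'][120:220,260:360],(390,390),interpolation=cv2.INTER_CUBIC)
cv2.imwrite('pics/crop15.png',cv2.cvtColor(np.hstack([a,b]),cv2.COLOR_RGB2BGR))
E
```

```text
[ 0.60154652 -0.19887736  0.01484205] [-0.08381378 -0.22155172  0.34728775] 23.2667
[214.37765593 219.23103229] [308.52089285 163.24147101] dish [215.73392044 223.52072969] [307.7193389  169.58464246]
```

View pics/crop15.png

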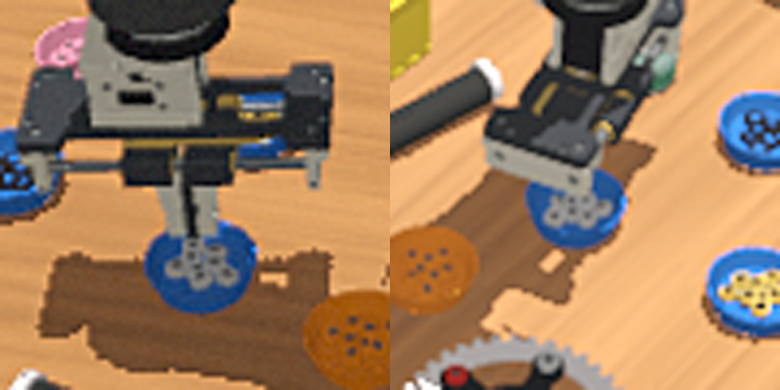

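View pics/w11.png

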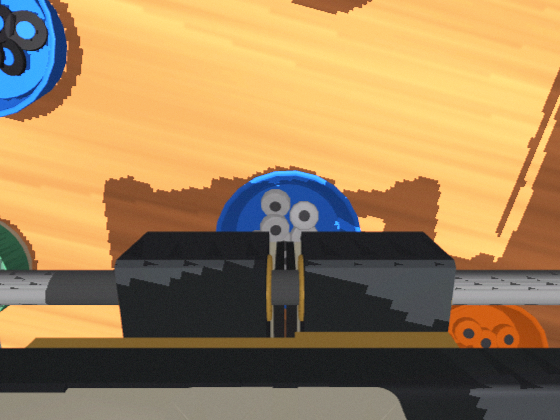

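The tip sits where predicted in the scene view (214.5, 219.5), and the dish centre is on the finger axis within about 1–2 mm. I'll hold longer, check that everything else is where it started, and hand in.

{"op": "jog_arm", "data": {
  "commands": [
    [0,0,0,0],
    [0,0,0,0],
    [0,0,0,0],
    [0,0,0,0],
    [0,0,0,0],
    [0,0,0,0],
    [0,0,0,0],
    [0,0,0,0],
    [0,0,0,0],
    [0,0,0,0]
  ]
}}

```text
clock: 24.15
tool_pos: [0.6016, -0.1989, 0.0148]
orientation: [-180.0, -0.0, -166.0]
force: [-0.2, -0.0, -0.3]
opening: 0.0003
```

{"op": "jog_arm", "data": {
  "commands": [
    [0,0,0,0],
    [0,0,0,0],
    [0,0,0,0],
    [0,0,0,0],
    [0,0,0,0],
    [0,0,0,0],
    [0,0,0,0],
    [0,0,0,0],
    [0,0,0,0],
    [0,0,0,0]
  ]
}}

```text
clock: 24.98
tool_pos: [0.6016, -0.1988, 0.0149]
orientation: [180.0, -0.0, -166.0]
force: [-0.5, -0.2, 0.2]
opening: 0.0007
```

```bash
python3 - <<'E'
from h import *
t=pickle.load(open('pics/c11.pkl','rb'));t0=pickle.load(open('pics/scene0.pkl','rb'));d=pickle.load(open('pics/s11.pkl','rb'));d0=pickle.load(open('pics/side0.pkl','rb'))
def cen(s,lo,hi,b):
    m=cv2.inRange(cv2.cvtColor(s['image'],cv2.COLOR_RGB2HSV)[b[1]:b[3],b[0]:b[2]],np.array(lo),np.array(hi));M=cv2.moments(m,True);return round(M['m10']/M['m00']+b[0],1),round(M['m01']/M['m00']+b[1],1),M['m00']
Y=((22,150,120),(35,255,255));Rd=((0,150,60),(5,255,255))
G=((0,0,60),(180,60,190))
for n,a,b,bx,by in(('scene',t0,t,(395,203,430,235),(280,210,296,226)),('side',d0,d,(190,318,228,356),(268,208,285,224))):
    print(n,'btn',cen(a,*Y,bx),cen(b,*Y,bx),'box',cen(a,*G,bx),cen(b,*G,bx),'red',cen(a,*Rd,by),cen(b,*Rd,by))
o=get_obs();print(o['tool_pos'],o['force'],o['qvel'].round(2),o['clock'])
E
```

```text
scene btn (412.8, 217.4, 118.0) (412.7, 217.4, 118.0) box (411.2, 223.7, 449.0) (411.2, 223.7, 450.0) red (287.9, 218.3, 20.0) (288.1, 218.4, 22.0)
side btn (207.1, 334.0, 270.0) (207.1, 334.0, 272.0) box (208.6, 338.7, 894.0) (209.3, 338.0, 765.0) red (276.4, 216.0, 23.0) (276.5, 216.1, 24.0)
[ 0.60155608 -0.1988373   0.01485931] [-0.4721651  -0.20695933  0.18116939] [-0.03  0.05 -0.03 -0.02  0.06  0.13] 24.9833
```

Nothing has moved, the button is up and the arm is still. Handing in.

```bash
python3 -c "
from plant import close_job
print(close_job())"
```

```text
the job is handed in; nothing more can be done
None
```

I pressed the call button fully down and let it come up. I then pointed at the red bolt, and finished pointing above the middle of the blue dish with the silver bolts. I handed the job in at 25.0 s with the arm still and pointing; the system gives no verdict.

- **Button press:** the force rose past the 5 N bottoming value to 10.6 N and the tool stopped moving down. Afterwards the button's pixel position and area matched the first pictures.
- **Red bolt:** I held still over it for about 2.5 s, fingertips about 25 mm above and within about 1 mm sideways.
- **Silver-bolt dish:** the fingertips are about 25 mm above the rim and within 1–2 mm of the middle, with no force on the tool.
- **Nothing disturbed:** the button and the red bolt were within about 0.2 px of their starting places in both fixed views, and the call box had not moved in the scene view. The side view's grey-box mask shifted by 0.7 px with a smaller area. I put that down to shading, since the button on that box did not shift.

**Checks that disagreed:**
- **Fingertip height:** the real fingertips end about 34.5 mm short of the reported tool point. Both the pictures and the contact with the button showed this. I set the pointing heights by the real fingertips, so the reported z reads 34.5 mm lower (0.035 at the bolt, 0.015 at the dish).
- **Scene camera:** it placed objects about 8 mm further out in x than the side and wrist cameras, so I used the wrist views for the final centring.

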